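Lay a clean brayer roller on its sloped drying rest

TASK

Put the longer of the two rollers standing on the marble slab away: lay it gently on its side on the sloped drying rest, one steel end in each V notch, then swing the rest's keeper arm across over the lower end as far as it goes. Do not drop the roller or let it tip over or lie on the bench or slab, and leave everything else where it stands.

Things in the scene. Friction and masses are not known exactly. Their poses are not given: they have to be found in the camera images.
- long_roller: the long spare brayer roller, free, 300 g or so: a black rubber cylinder 44 mm across and 70 mm long, with a steel journal 24 mm across and 20 mm long out of each end, 110 mm overall, both ends alike. It starts upright on the slab on one journal. Origin: centre of its lower end face; z runs along its length, up at the start
- long_roller_center (a point): the middle of the long roller, on its axis, 55 mm from each end
- short_roller: the short roller, to be left alone: same look and diameters, but rubber only 40 mm long and 80 mm overall, upright on the slab. Origin: centre of its lower end face, z up
- slab: marble ink slab, fixed, 260 (x) by 360 (y) by 18 mm thick. Origin: centre of its underside, on the bench
- rest: the drying rest, fixed: wooden base 150 (its x) by 90 (its y) by 12 mm with two steel posts, each ending in a V notch; the post on its -x side (nearer the robot) is the lower one. Origin: centre of the base's underside; z up
- saddle: the rest's two V notches. Origin: where the long roller's middle lies when seated, 100 mm above the bench. x: along the seated roller, rising 25 degrees away from the robot; y level; z square to the slope, up. 90-degree Vs, 6 mm thick, centred at x = -44 and +44 mm, cheeks reaching y = +-23, z = 6 mm; the roller has 6 mm play each way along x before its rubber meets a notch
- keeper (a joint): angle (rad) of the keeper, a flat steel arm swinging in the plane of the slope on a 10 mm post at saddle x = -44, y = +27 mm, beside the low notch. 0: points down the slope (saddle -x), out of the way; growing turns it towards saddle -y; 1.57 (its stop): lies across over the low journal. Friction holds it where it is left
- keeper_knob (a point): point on the axis of the upright knob at the keeper's free end, 52 mm from the pivot. The knob is 14 mm across, from 18 mm below this point to 14 mm above it, square to the slope. The arm is 9 mm wide, 6 mm thick, its underside 17 mm below this point and 19 mm above the seated roller's axis
- keeper_hinge (a point): a point on the keeper's pivot axis, at the middle of the arm's thickness, 22 mm above the seated roller's axis along saddle z; the pivot's hub is 16 mm across and reaches 4 mm above this point
- ink_tin: bystander: closed ink tin, 72 mm across, 42 mm high, on the bench. Origin: centre of its underside
- ink_knife: bystander: ink knife (spatula) 200 mm long lying on the slab near its far edge. Origin: underside of its middle, x along it
- baren: bystander: round wooden printing pad 110 mm across with a bridge handle, 32 mm high. Origin: centre of its underside
- lino_block: bystander: mounted lino block 70 by 120 by 22 mm lying flat. Origin: centre of its underside
- brush: bystander: brush 170 mm long lying on the bench. Origin: underside of its middle, x along it
There are look-alikes about, which are no part of the job. What is shaped like the rest but purple is not meant.

How it is judged:
By the outcome, as a careful person would: the job done as asked, in the order asked, and still so for the second after the job is handed in, with the robot touching nothing.
It also fails if it takes over 58 s, if anything falls off the work surface, if the arm or the gripper's body presses on something with over 40 N, if the wrist force passes 120 N, or if a joint passes its speed limit or range.

ROBOT

A 6-joint arm with a two-finger parallel gripper is mounted at the origin on the work surface. World frame = base frame: x ahead of the robot, y to its left, z up, the work surface at z = 0. Lengths are in mm, angles in rad, forces in N, time in s.
With the tool pointing down it reaches from about 300 to 875 mm from the base axis. Payload 4.2 kg.
Tool frame: the origin (TCP) lies between the finger pads; the fingertips stand robot.tips_ahead ahead of it and the grasp point (between the pads) lies 11 mm behind it (robot.tips_ahead is the distance from the TCP to the fingertips, in mm); z points along the fingers, y is the line along which they close (so a half turn about z gives the same grasp; the last joint's range is limited). The gripper opens to 85 mm and grips with 20 to 120 N. Pads are 22 mm wide; open, the fingers measure 114 mm over their backs; the gripper's body (76 mm by 85 mm) begins 54 mm behind the grasp point. The pads swing forward as they close: fully open they stand 13 mm farther back than shut.
Start: joints at [-1.176, 0.32, 1.565, -0, 1.257, -0.02], TCP at [231.733, -526.251, 239.338] pointing down, gripper open.
Joint ranges: [-3.11, 3.11], [-0.84, 2.01], [0.21, 2.61], [-1.34, 4.49], [0.05, 2.63], [-2.56, 2.56]. Speed limits (rad/s): [2.57, 2.57, 3.14, 3.14, 3.14, 3.14].

INTERFACE

Orientations are given as a unit quaternion [w, x, y, z].
In Python, from bench import robot gives the robot as it stands. The module is installed in compiled form; this text tells all that it offers.
- The arm moves only by the tool apply_moves, never from a script. Its argument "rows" is a list of rows, each a list of 7 numbers: the shift along the tool's x, y, z in cm, then the turn, a rotation vector about the tool's x, y, z in degrees, then the opening, from 0 (shut) to 1 (fully open). In form: [[x, y, z, ax, ay, az, grip], ...]. A call has 1 to 5 rows; each row is the pose to reach, as a shift and turn from the pose commanded when the call began, along the tool's axes at that moment; what a row does not reach only later rows make up. A row lasts 1/12 s, in which the tool goes at most 41.7 mm and 7.16 degrees, less where a joint would pass 70% of its speed; a pose out of reach is approached as far as the arm can. A call with a gripper value outside its range is refused whole. The fingers move at their own pace and stop on an object; "newtons" is the grip in N (left out, the last holds). Time passes only in rows, so rows that repeat a pose let the fingers close. It gives the time, the measured TCP pose, the force, the opening and the grip force at its end, in the units of the state.
- robot.state(): the state, without advancing time (a new reading comes with each control period).
- robot.snapshot(name): name is "side" or "top" or "wrist"; returns a dict with "image" (480x640x3 uint8, red, green, blue), "z_map" (480x640 float32, mm along the optical axis (not along the pixel's ray), 0 where there is no reading), "fx", "fy", "cx", "cy" (pixels), "rvec" (rotation vector, rad) and "tvec" (3), from world to camera coordinates, as OpenCV has them. Camera axes: x right, y down, z forward; pixel columns grow to the right and rows downward; lengths in mm; the calibration is good to about 2 mm. The wrist camera is an equidistant fisheye: a pixel r from the principal point sees the ray r / f radians off the axis. A picture is of the moment at which its call begins.
- robot.finish_job(): hands the job in; it is judged then, once.
The state is a dict: "clock": time; "qpos": joint angles; "dq": joint speeds; "tau": joint torques, N m; "eef_pos": TCP position; "eef_rot": TCP orientation; "force": force on the tool from outside, world axes, zero at the start; "wrist_torque": the same for the moment, N m; "opening": finger opening in mm; "finger_force": force on a finger pad.
Only numpy, scipy, OpenCV 4.12 (cv2) and the standard library are available. Lean on these libraries where they do the work, as an engineer would, in place of code of your own. Each camera call takes 0.05 s, during which the arm holds its last target. There are 200 camera calls.

## Working session

There is one attempt and no reset: what is moved stays moved. The work goes in short steps, Python scripts to look and compute and a tool call to move; the robot and the scene stay as the last step left them, time stands still between calls to the robot, and variables do not carry over. Pictures are saved under pics/ and viewed, at most 10 in all, crops included, and the job is handed in when it is done.

Besides the shell and the picture viewer there is one more tool, called after "Call:" in YAML: its name, and indented under it one key for each argument. apply_moves: Moves the arm, as the interface text tells. Its arguments: {"type":"object","properties":{"rows":{"type":"array","items":{"type":"array","items":{"type":"number"}}},"newtons":{"type":"number"}},"required":["rows"]}

```bash
mkdir -p pics; cat > h.py <<'E'
import numpy as np, cv2
from bench import robot
from scipy.spatial.transform import Rotation as R
def snap(n,save=None):
    s=robot.snapshot(n)
    if save: cv2.imwrite('pics/'+save,s['image'][:,:,::-1])
    return s
def cloud(s):
    h,w=s['z_map'].shape; v,u=np.mgrid[:h,:w]
    z=s['z_map']; x=(u-s['cx'])/s['fx']; y=(v-s['cy'])/s['fy']
    P=np.stack([x*z,y*z,z],-1)
    M=R.from_rotvec(np.ravel(s['rvec'])).as_matrix()
    return (P-np.ravel(s['tvec']))@M
E
python3 - <<'E'
from h import *
import pickle
print(robot.state(), robot.tips_ahead)
for n in('side','top'):
    s=snap(n,n+'0.png'); pickle.dump(s,open(n+'.pkl','wb'))
    print(n,s['fx'],s['cx'],s['cy'],s['rvec'],s['tvec'])
E
```

```text
{'clock': 0.0, 'qpos': array([-1.17597765e+00,  3.20281347e-01,  1.56566317e+00, -2.40626533e-06,
        1.25741422e+00, -2.00168077e-02]), 'dq': array([-1.05809283e-03, -1.36249903e-03, -4.72490824e-05, -9.12179586e-04,
       -1.96910370e-04, -1.03422369e-03]), 'tau': array([ 1.91787636e-03, -4.15522385e+01, -2.34162837e+01, -3.03887731e-06,
        8.05365911e-03,  4.21751764e-06]), 'eef_pos': array([ 231.56096362, -525.80699814,  238.49447469]), 'eef_rot': array([-8.67367636e-04,  9.78565492e-01,  2.05933965e-01, -1.65640038e-04]), 'force': array([-0.36140697,  0.60838814, -0.00095921]), 'wrist_torque': array([-0.045698  ,  0.03474869,  0.06179145]), 'finger_force': 0.0, 'opening': 85.6577035115609} 8.0
side 458.6871796899697 323.00926273667915 244.72504961490688 [ 0.37372295 -2.80549448  1.1341278 ] [510.39263554 214.33369428 997.85090145]
top 546.6229832922756 315.53446018371454 236.25597264180394 [ 2.10067082 -2.15004515  0.18290768] [ -59.19771906  564.41421948 1201.85908521]
```

View pics/side0.png

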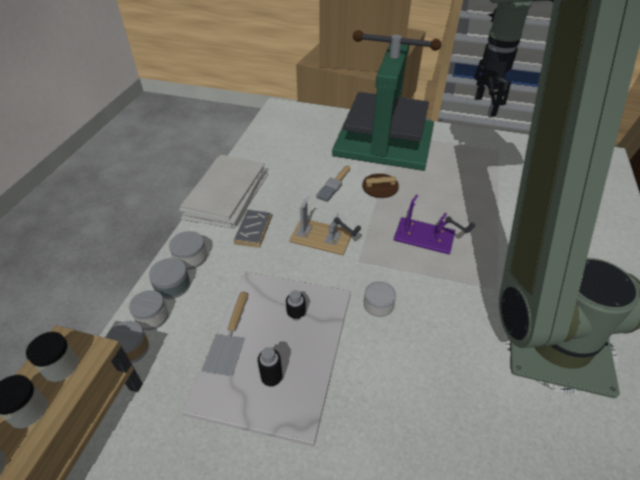

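View pics/top0.png

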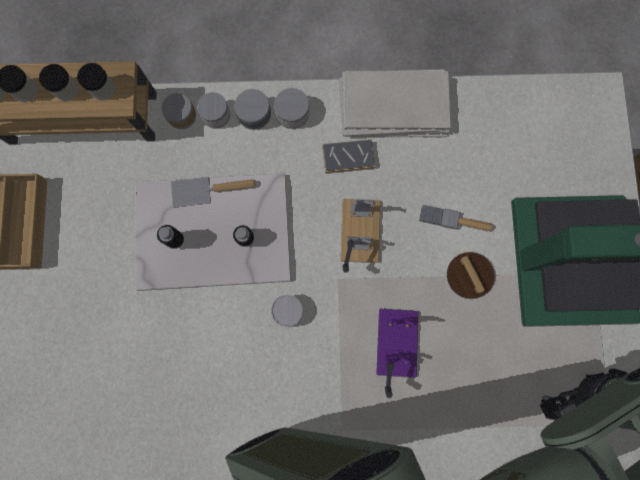

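Side view: the two rollers stand at (270,365) and (295,304). In the top view they are at (170,236) and (243,236). The wooden rest is at side (320,235) / top (361,230), and the purple look-alike is at top (398,342). I expect the long roller to be the one at top (170,236), and I'll check that by height and a crop.

```bash
cat > m.py <<'E'
from h import *
import pickle
S=pickle.load(open('side.pkl','rb'));T=pickle.load(open('top.pkl','rb'))
Cs,Ct=cloud(S),cloud(T)
def box(C,u0,u1,v0,v1,zmin,zmax=1e3):
    p=C[v0:v1,u0:u1].reshape(-1,3); return p[(p[:,2]>zmin)&(p[:,2]<zmax)]
for nm,b in(('A',(150,192,215,255)),('B',(228,260,220,252))):
    p=box(Ct,*b,35); zt=np.percentile(p[:,2],98); q=p[p[:,2]>zt-6]
    print(nm,'top z',zt,'centre journal',(q.min(0)+q.max(0))/2,np.median(q,0),np.ptp(q,0))
for nm,b in(('A',(250,290,335,395)),('B',(280,312,285,325))):
    p=box(Cs,*b,35); zt=np.percentile(p[:,2],98); q=p[p[:,2]>zt-5]
    print(nm,'side top z',zt,(q.min(0)+q.max(0))/2,np.median(q,0),np.ptp(q,0))
print('slab z',Ct[270,200],Ct[190,270],'bench',Ct[330,200],Ct[300,320])
# wooden base
for I,C,b in((T,Ct,(330,395,190,275)),(S,Cs,(280,360,195,260))):
    u0,u1,v0,v1=b; hsv=cv2.cvtColor(I['image'],cv2.COLOR_RGB2HSV)[v0:v1,u0:u1]
    m=((hsv[...,1]>70)&(hsv[...,0]>8)&(hsv[...,0]<28))
    p=C[v0:v1,u0:u1][m]; p=p[abs(p[:,2]-12)<6]
    r=cv2.minAreaRect(p[:,:2].astype(np.float32)); print('base',len(p),np.median(p[:,2]),r)
    c=C[v0:v1,u0:u1].reshape(-1,3); c=c[c[:,2]>60]
    print(' high pts',len(c),c.min(0),c.max(0))
a=cv2.resize(S['image'][260:400,220:340],None,fx=3.3,fy=3.3,interpolation=2)
b=cv2.resize(S['image'][190:260,280:370],None,fx=4,fy=4,interpolation=2)
c=np.zeros((480,780,3),np.uint8);c[:a.shape[0],:a.shape[1]]=a;c[:b.shape[0],410:410+b.shape[1]]=b
cv2.imwrite('pics/crop1.png',c[:,:,::-1])
E
python3 m.py
```

```text
A top z 131.30891899171633 centre journal [565.22695966 254.37148615 129.85220265] [564.41254831 254.34508582 128.66886485] [24.43562146 21.3219254   9.04776975]
B top z 101.46658613669855 centre journal [565.35965674  91.94248414  99.31651181] [565.43930088  91.71726932  98.4379548 ] [22.82439455 22.03530458  7.65238882]
A side top z 130.75879443109923 [466.64461626 448.78964508 494.8089951 ] [563.14956606 257.11619486 128.91103813] [217.00324424 410.33610167 738.0612904 ]
B side top z 100.71895826086292 [467.30750336 367.84004301 479.97539834] [564.30936718  95.34782034  98.86100522] [218.32901842 572.23530581 767.72848392]
slab z [495.04488688 198.09545276  20.11434496] [684.32075694  34.30428452  14.80266899] bench [357.73100756 199.7999936    2.7681353 ] [ 4.20522156e+02 -7.91021066e+01 -3.53058066e-01]
base 1505 12.606771240475263 ((582.28564453125, -178.4822998046875), (88.90506744384766, 148.35377502441406), 86.22454833984375)
 high pts 447 [ 341.27860994 -202.33695283   60.8818806 ] [ 636.21074013  -77.48767065 1282.20810054]
base 884 12.680819557954788 ((579.52978515625, -173.71531677246094), (89.51997375488281, 146.62510681152344), 85.61564636230469)
 high pts 384 [ 358.14299414 -198.51080198   60.22895298] [633.42282656 653.95769591 863.8396403 ]
```

View pics/crop1.png

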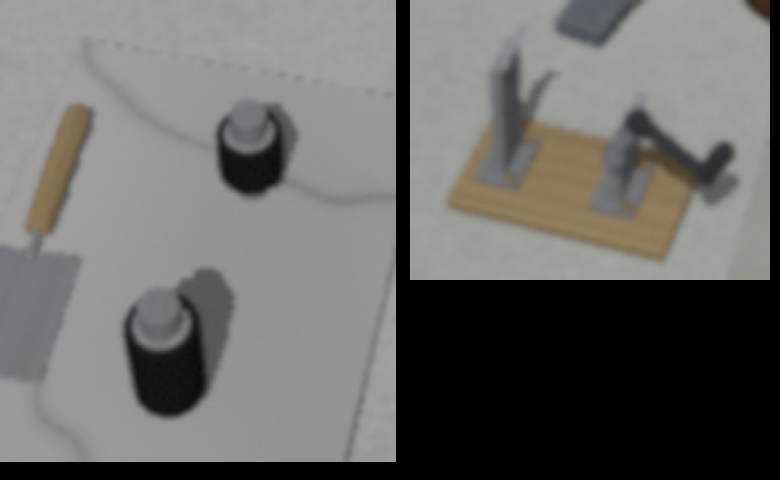

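The crop shows the taller roller at the bottom (side 270,365), with its top at z≈130 (18 + 110 = 128 expected). The shorter one has its top at ≈100 (98 expected). So the long roller is at about (564, 256). The wooden rest measures 89 x 148 mm as it should. It sits at about (581, -176), with its keeper near 0, pointing towards the robot. Next is a planner that works out the move numbers.

```bash
cat >> h.py <<'E'
def ori(az,pitch):
    """tool z at azimuth az, pitch below horizontal (deg); tool y horizontal, to the right"""
    a,p=np.radians([az,pitch]); z=np.array([np.cos(p)*np.cos(a),np.cos(p)*np.sin(a),-np.sin(p)])
    y=np.array([np.sin(a),-np.cos(a),0]); return R.from_matrix(np.stack([np.cross(y,z),y,z],1))
def cur():
    s=robot.state(); q=s['eef_rot']; return s['eef_pos'],R.from_quat([q[1],q[2],q[3],q[0]]),s
def plan(*wps,start=None):
    p,r=start or cur()[:2]
    for P,Q in wps:
        P=np.asarray(P,float); d=(r.inv()*Q).as_rotvec(degrees=True); L=np.linalg.norm(P-p)
        n=int(max(1,np.ceil(L/195),np.ceil(np.linalg.norm(d)/34.5)))
        p0,r0=p,r
        for k in range(1,n+1):
            P1=p0+(P-p0)*k/n; Q1=r0*R.from_rotvec(d*k/n,degrees=True)
            print(np.round(np.r_[r.inv().apply(P1-p)/10,(r.inv()*Q1).as_rotvec(degrees=True)],2).tolist(), 'to',P1.round())
            p,r=P1,Q1
        print('--')
E
python3 - <<'E'
from h import *
# posts: highest points of rest, local frame
import pickle
for n,c0 in(('top',(582.3,-178.5)),('side',(579.5,-173.7))):
    S=pickle.load(open(n+'.pkl','rb')); C=cloud(S).reshape(-1,3)
    a=np.radians(-4); d=C[:,:2]-c0; l=np.c_[d[:,0]*np.cos(a)+d[:,1]*np.sin(a),-d[:,0]*np.sin(a)+d[:,1]*np.cos(a),C[:,2]]
    for nm,x0,x1,y0,y1,z0 in(('hi',20,60,-30,30,95),('lo',-55,-20,-30,22,55),('kn',-140,-62,-20,60,50)):
        q=l[(l[:,0]>x0)&(l[:,0]<x1)&(l[:,1]>y0)&(l[:,1]<y1)&(l[:,2]>z0)&(l[:,2]<160)]
        if len(q): print(n,nm,len(q),q.mean(0).round(1),q.min(0).round(1),q.max(0).round(1))
G=np.array([564.,256,73]);az=24.3
O=ori(az,35);z=O.as_matrix()[:,2]
plan(([480,-190,330],ori(-20,75)),(G-z*140,O))
E
```

```text
top hi 86 [ 44.6   0.8 111.3] [ 37.2 -21.1  96.7] [ 53.4  22.9 125. ]
top lo 99 [-35.5   1.2  76.5] [-53.8 -22.3  55.5] [-27.5  21.5 109.7]
top kn 113 [-88.2  33.6  96.3] [-112.4   24.8   82.6] [-62.6  40.9 111.8]
side hi 64 [ 45.5  -0.2 107.8] [ 38.3 -22.   95. ] [ 53.   19.9 122.4]
side lo 30 [-38.4   1.1  85.2] [-55.  -22.4  67.2] [-27.8  21.9 108.5]
side kn 119 [-90.3  32.9  94.3] [-111.1   21.3   77.2] [-62.2  42.2 110.2]
[12.09, -6.91, -3.04, -1.94, 4.76, 14.5] to [ 314. -414.  269.]
[10.21, -9.66, -2.39, -1.94, 4.76, 14.5] to [ 397. -302.  300.]
[7.65, -11.86, -2.0, -1.94, 4.76, 14.5] to [ 480. -190.  330.]
--
[-6.54, -12.26, 4.35, 8.64, 12.65, -12.33] to [473. -57. 271.]
[-4.85, -12.79, 4.98, 8.64, 12.65, -12.33] to [466.  76. 212.]
[-3.3, -12.83, 6.02, 8.64, 12.65, -12.33] to [459. 209. 153.]
--
```

Call:
apply_moves:
  rows:
    - [12.1,-6.9,-3,-1.9,4.8,14.5,1]
    - [12.1,-6.9,-3,-1.9,4.8,14.5,1]
    - [12.1,-6.9,-3,-1.9,4.8,14.5,1]
    - [12.1,-6.9,-3,-1.9,4.8,14.5,1]
    - [12.1,-6.9,-3,-1.9,4.8,14.5,1]

```text
clock: 0.52
eef_pos: [316.3, -411.6, 270.4]
eef_rot: [0.008, 0.996, 0.082, 0.045]
force: [-0.2, -0.3, 0.6]
opening: 85.5
finger_force: 0.0
```

Call:
apply_moves:
  rows:
    - [10.2,-9.7,-2.4,-1.9,4.8,14.5,1]
    - [10.2,-9.7,-2.4,-1.9,4.8,14.5,1]
    - [10.2,-9.7,-2.4,-1.9,4.8,14.5,1]
    - [10.2,-9.7,-2.4,-1.9,4.8,14.5,1]
    - [10.2,-9.7,-2.4,-1.9,4.8,14.5,1]

```text
clock: 0.93
eef_pos: [398.8, -300.2, 300.8]
eef_rot: [0.015, 0.995, -0.044, 0.089]
force: [0.0, -0.5, -0.7]
opening: 85.6
finger_force: 0.0
```

Call:
apply_moves:
  rows:
    - [7.6,-11.9,-2,-1.9,4.8,14.5,1]
    - [7.6,-11.9,-2,-1.9,4.8,14.5,1]
    - [7.6,-11.9,-2,-1.9,4.8,14.5,1]
    - [7.6,-11.9,-2,-1.9,4.8,14.5,1]
    - [7.6,-11.9,-2,-1.9,4.8,14.5,1]

```text
clock: 1.35
eef_pos: [482.0, -187.5, 331.2]
eef_rot: [0.022, 0.976, -0.17, 0.131]
force: [0.3, -0.1, 0.6]
opening: 85.5
finger_force: 0.0
```

```bash
python3 - <<'E'
from h import *
import pickle
s=snap('wrist','w1.png');pickle.dump(s,open('w1.pkl','wb'))
st=cur()[2];print(st['qpos'].round(2),st['eef_pos'].round(1),s['fx'],s['cx'],s['cy'])
M=R.from_rotvec(np.ravel(s['rvec'])).as_matrix();print('cam at',-M.T@np.ravel(s['tvec']),'axis',M[2])
G=np.array([564.,256,73]);O=ori(24.3,35);z=O.as_matrix()[:,2]
plan((G-z*140,O))
E
```

```text
[-0.41  0.05  1.7   0.02  1.12  1.5 ] [ 480.6 -189.   330.3] 371.64829954431775 324.71475632900314 235.12971739824485
cam at [ 517.47743983 -200.58322913  480.85294267] axis [-0.03360586  0.01513426 -0.99932057]
[-6.51, -12.24, 4.36, 8.6, 12.62, -12.27] to [474. -56. 271.]
[-4.85, -12.76, 4.99, 8.6, 12.62, -12.27] to [467.  76. 212.]
[-3.31, -12.81, 6.02, 8.6, 12.62, -12.27] to [459. 209. 153.]
--
```

View pics/w1.png

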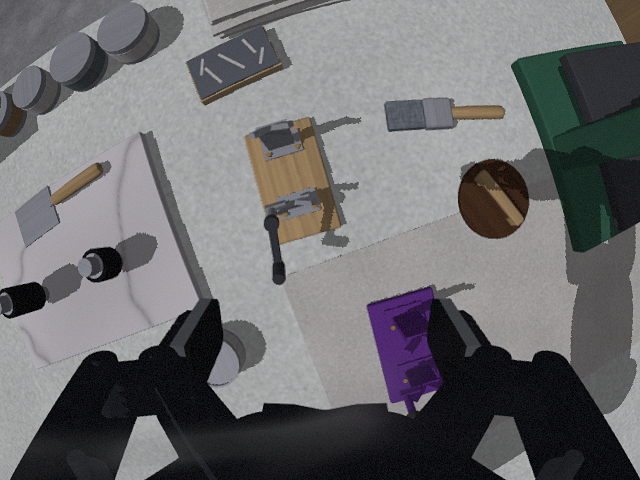

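The wrist view shows the wooden rest, with its high V at (278,138), low V at (293,205), keeper hub at (272,218) and knob at (279,275). I'll go on to the roller and measure the rest from this picture meanwhile.

Call:
apply_moves:
  rows:
    - [-6.5,-12.2,4.4,8.6,12.6,-12.3,1]
    - [-6.5,-12.2,4.4,8.6,12.6,-12.3,1]
    - [-6.5,-12.2,4.4,8.6,12.6,-12.3,1]
    - [-6.5,-12.2,4.4,8.6,12.6,-12.3,1]
    - [-6.5,-12.2,4.4,8.6,12.6,-12.3,1]

```text
clock: 1.82
eef_pos: [469.1, -56.3, 266.8]
eef_rot: [-0.019, 0.969, -0.053, 0.241]
force: [0.3, 0.7, 0.7]
opening: 85.8
finger_force: 0.0
```

Call:
apply_moves:
  rows:
    - [-4.9,-12.8,5,8.6,12.6,-12.3,1]
    - [-4.9,-12.8,5,8.6,12.6,-12.3,1]
    - [-4.9,-12.8,5,8.6,12.6,-12.3,1]
    - [-4.9,-12.8,5,8.6,12.6,-12.3,1]
    - [-4.9,-12.8,5,8.6,12.6,-12.3,1]

```text
clock: 2.23
eef_pos: [461.9, 79.2, 206.7]
eef_rot: [-0.06, 0.933, 0.071, 0.348]
force: [-1.6, 0.4, -0.3]
opening: 85.5
finger_force: 0.0
```

Call:
apply_moves:
  rows:
    - [-3.3,-12.8,6,8.6,12.6,-12.3,1]
    - [-3.3,-12.8,6,8.6,12.6,-12.3,1]
    - [-3.3,-12.8,6,8.6,12.6,-12.3,1]
    - [-3.3,-12.8,6,8.6,12.6,-12.3,1]
    - [-3.3,-12.8,6,8.6,12.6,-12.3,1]

```text
clock: 2.65
eef_pos: [460.6, 128.9, 198.2]
eef_rot: [-0.105, 0.915, 0.115, 0.373]
force: [-0.1, 0.1, -0.3]
opening: 85.3
finger_force: 0.0
```

```bash
cat >> h.py <<'E'
def wcloud(s):
    h,w=s['z_map'].shape; v,u=np.mgrid[:h,:w]; a=(u-s['cx']);b=(v-s['cy'])
    th=np.hypot(a/s['fx'],b/s['fy']); ph=np.arctan2(b/s['fy'],a/s['fx']); z=s['z_map']
    P=np.stack([z*np.tan(th)*np.cos(ph),z*np.tan(th)*np.sin(ph),z],-1)
    return (P-np.ravel(s['tvec']))@R.from_rotvec(np.ravel(s['rvec'])).as_matrix()
E
python3 - <<'E'
from h import *
import pickle
s=pickle.load(open('w1.pkl','rb'));C=wcloud(s)
hsv=cv2.cvtColor(s['image'],cv2.COLOR_RGB2HSV);m=(hsv[...,1]>70)&(hsv[...,0]>8)&(hsv[...,0]<28)
m[:, :235]=0;m[:,355:]=0;m[:105]=0;m[255:]=0
p=C[m];p=p[abs(p[:,2]-12)<6];r=cv2.minAreaRect(p[:,:2].astype(np.float32));print('base',np.median(p[:,2]),r)
c0=np.array(r[0]);a=np.radians(-4.)
l=C.reshape(-1,3).copy();d=l[:,:2]-c0;l[:,0]=d[:,0]*np.cos(a)+d[:,1]*np.sin(a);l[:,1]=-d[:,0]*np.sin(a)+d[:,1]*np.cos(a)
for nm,x0,x1,y0,y1,z0 in(('hi',20,60,-40,40,100),('lo',-55,-20,-40,18,62),('hub',-55,-30,18,45,85),('kn',-140,-88,0,60,80)):
    q=l[(l[:,0]>x0)&(l[:,0]<x1)&(l[:,1]>y0)&(l[:,1]<y1)&(l[:,2]>z0)&(l[:,2]<160)]
    if len(q): print(nm,len(q),q.mean(0).round(1),q.min(0).round(1),q.max(0).round(1))
# roller now
s=snap('wrist','w2.png');C=wcloud(s).reshape(-1,3);q=C[(abs(C[:,0]-564)<35)&(abs(C[:,1]-256)<35)&(C[:,2]>24)&(C[:,2]<140)]
t=q[q[:,2]>q[:,2].max()-12]
f=q[(q[:,2]>50)&(q[:,2]<100)]
A=np.c_[2*f[:,:2],np.ones(len(f))];x=np.linalg.lstsq(A,(f[:,:2]**2).sum(1),rcond=None)[0]
print('roller',len(q),q[:,2].max(),'top',t.min(0),t.max(0),'circle',x[:2],np.sqrt(x[2]+x[:2]@x[:2]))
p,r,st=cur();print(st['qpos'].round(2),p.round(1),r.as_matrix().round(2).tolist(),robot.tips_ahead)
E
```

```text
base 11.723111486580407 ((582.125732421875, -177.3038330078125), (88.99932861328125, 148.23992919921875), 86.54916381835938)
hi 370 [ 45.1   0.4 110.7] [ 37.9 -23.4 100.1] [ 53.   23.8 120.6]
lo 360 [-33.8  -1.4  73.3] [-41.8 -23.3  64.6] [-26.7  17.9  83.4]
hub 216 [-46.8  26.2 103. ] [-54.9  18.9  85. ] [-35.8  34.1 108.6]
kn 286 [-100.1   33.9   98. ] [-112.5   28.1   80.1] [-88.   41.9 108.3]
roller 3700 129.4019956512793 top [552.68893627 243.1378926  117.44666652] [577.13971452 267.39676068 129.40199565] circle [565.37661054 255.67285284] 21.57208168410123
[ 0.12 -0.02  2.39  1.6   0.2  -0.08] [459.6 129.9 197. ] [[0.7, 0.29, 0.66], [0.13, -0.95, 0.28], [0.71, -0.11, -0.7]] 8.0
```

View pics/w2.png

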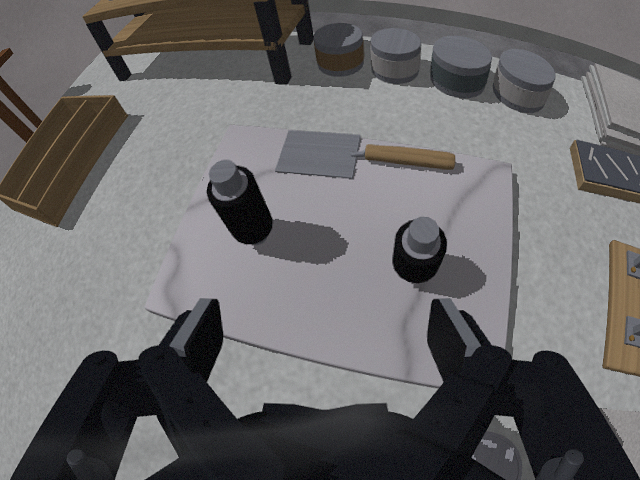

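The roller is confirmed at (565.4, 255.7), with a circle fit radius of 21.6. It shows at (240,205) in this view. The rest is at (582.1, -177.3), yaw -3.5°. The wrist is close to its singularity (q5 = 0.2), so I'll fit the arm's kinematics quickly and choose a pick pitch that avoids it.

```bash
cat > k.py <<'E'
from h import *
from scipy.optimize import least_squares as LS
def rz(a):return R.from_euler('z',a)
def ry(a):return R.from_euler('y',a)
def fk(q,k):
    a1,d1,l1,l2,e,L=k
    r1=rz(q[0]); r2=r1*ry(q[1]); r3=r2*ry(q[2]-np.pi/2)
    r6=r3*R.from_euler('x',q[3])*ry(q[4])*R.from_euler('x',q[5])
    p=r1.apply([a1,0,d1])+r2.apply([0,0,l1])+r3.apply([l2,0,e])+r6.apply([L,0,0])
    return p,r6
D=[([-1.17597765,.320281347,1.56566317,0,1.25741422,-.0200168],[231.56,-525.81,238.49]),
([-.41,.05,1.7,.02,1.12,1.5],[480.6,-189,330.3]),([.12,-.02,2.39,1.6,.2,-.08],[459.6,129.9,197])]
k=LS(lambda k:np.r_[np.concatenate([fk(q,k)[0]-p for q,p in D])/5,(k-[100,400,400,400,0,220])/300],[100,400,400,400,0,220]).x
def ik(p,o,q0):
    Z=o.as_matrix();sol=LS(lambda q:np.r_[(fk(q,k)[0]-p)/100,(fk(q,k)[1].apply([1,0,0])-Z[:,2])*3,(fk(q,k)[1].apply(YT)-Z[:,1])*3],q0)
    return sol.x,sol.cost
# which arm-frame axis is tool y, from start pose
r=fk(D[0][0],k)[1]; YT=np.round(r.inv().apply(R.from_quat([.978565,.205934,-.000166,-.000867]).as_matrix()[:,1]))
E
python3 - <<'E'
from k import *
print(k.round(),[(fk(q,k)[0]-p).round(1).tolist() for q,p in D],YT)
for al in(35,40,45,50,55,60):
  for off in(-30,0,30):
    O=ori(24.3+off,al);z=O.as_matrix()[:,2];G=np.array([565.4,255.7,75]);out=[]
    for s in(-100,11):
        q,c=ik(G+z*s,O,[.3,.4,2,.5*np.sign(off),.5,1.5]);out+=[q.round(2).tolist(),round(c,3)]
    print(al,off,out)
for al in(100,110,115,120):
    O=ori(-3.5,al);z=O.as_matrix()[:,2];q,c=ik(np.array([582,-177,100])+z*11,O,[-.3,.4,2,0,1.2,1.5]);print('final',al,q.round(2),round(c,4))
E
```

```text
[-40. 145. 640. 445. -35. 349.] [[-11.2, -3.1, -5.7], [-3.9, -11.3, 4.5], [1.1, -4.6, 1.3]] [-0.  0.  1.]
35 -30 [[0.97, 0.36, 2.32, -1.7, 0.81, 4.13], np.float64(0.0), [0.77, 0.53, 2.26, -2.01, 0.77, 4.32], np.float64(0.0)]
35 0 [[0.43, 0.27, 2.52, 0.0, -0.61, 1.57], np.float64(0.0), [0.43, 0.5, 2.39, 0.0, -0.7, 1.57], np.float64(0.0)]
35 30 [[-0.12, 0.36, 2.32, 1.7, 0.81, -0.99], np.float64(0.0), [0.08, 0.53, 2.26, 2.01, 0.77, -1.18], np.float64(0.0)]
40 -30 [[0.91, 0.31, 2.26, -1.55, 0.71, 3.92], np.float64(0.0), [0.74, 0.49, 2.22, -1.9, 0.65, 4.16], np.float64(0.0)]
40 0 [[0.43, 0.21, 2.43, 0.0, -0.37, 1.57], np.float64(0.0), [0.43, 0.45, 2.33, 0.0, -0.52, 1.57], np.float64(0.0)]
40 30 [[-0.06, 0.31, 2.26, 1.56, 0.71, -0.78], np.float64(0.0), [0.11, 0.49, 2.22, 1.9, 0.65, -1.02], np.float64(0.0)]
45 -30 [[0.86, 0.27, 2.2, -1.36, 0.63, 3.67], np.float64(0.0), [0.71, 0.46, 2.17, -1.73, 0.54, 3.96], np.float64(0.0)]
45 0 [[0.43, 0.18, 2.34, 0.01, -0.17, 1.57], np.float64(0.0), [0.43, 0.42, 2.27, 0.0, -0.34, 1.57], np.float64(0.0)]
45 30 [[-0.01, 0.27, 2.2, 1.37, 0.63, -0.53], np.flo
[... 627 characters left out ...]
1, 1.49], np.float64(0.0)]
55 30 [[0.11, 0.24, 2.07, 0.88, 0.58, 0.04], np.float64(0.0), [0.21, 0.42, 2.07, 1.2, 0.43, -0.23], np.float64(0.0)]
60 -30 [[0.68, 0.24, 2.0, -0.65, 0.62, 2.84], np.float64(0.0), [0.6, 0.42, 2.02, -0.88, 0.43, 3.03], np.float64(0.0)]
60 0 [[0.43, 0.18, 2.08, -0.0, 0.35, 1.57], np.float64(0.0), [0.42, 0.39, 2.08, -0.0, 0.15, 1.57], np.float64(0.0)]
60 30 [[0.17, 0.24, 2.0, 0.65, 0.62, 0.3], np.float64(0.0), [0.25, 0.42, 2.02, 0.88, 0.43, 0.11], np.float64(0.0)]
final 100 [-0.27  0.56  1.54 -0.04  1.21  1.37] 0.0
final 110 [-0.26  0.64  1.41 -0.07  1.43  1.4 ] 0.0
final 115 [-0.25  0.69  1.35 -0.08  1.53  1.4 ] 0.0
final 120 [-0.24  0.74  1.29 -0.09  1.63  1.41] 0.0
```

```bash
python3 - <<'E'
from h import *
G=np.array([565.4,255.7,76]);O=ori(54,45);z=O.as_matrix()[:,2]
plan((G-z*130,O),(G+z*11,O))
E
```

```text
[1.12, -1.53, 3.44, 10.95, -1.1, -15.17] to [486. 156. 182.]
[1.46, -0.51, 3.61, 10.95, -1.1, -15.17] to [511. 181. 168.]
--
[-0.0, -0.0, 14.1, 0.0, -0.0, 0.0] to [570. 262.  68.]
--
```

Call:
apply_moves:
  rows:
    - [1.1,-1.5,3.4,11,-1.1,-15.2,1]
    - [1.1,-1.5,3.4,11,-1.1,-15.2,1]
    - [1.1,-1.5,3.4,11,-1.1,-15.2,1]
    - [1.1,-1.5,3.4,11,-1.1,-15.2,1]
    - [1.1,-1.5,3.4,11,-1.1,-15.2,1]

```text
clock: 3.12
eef_pos: [486.1, 153.2, 183.1]
eef_rot: [-0.141, 0.882, 0.269, 0.361]
force: [-0.8, -1.1, 0.6]
opening: 85.3
finger_force: 0.0
```

Call:
apply_moves:
  rows:
    - [1.5,-0.5,3.6,11,-1.1,-15.2,1]
    - [1.5,-0.5,3.6,11,-1.1,-15.2,1]
    - [1.5,-0.5,3.6,11,-1.1,-15.2,1]
    - [1.5,-0.5,3.6,11,-1.1,-15.2,1]
    - [1.5,-0.5,3.6,11,-1.1,-15.2,1]

```text
clock: 3.53
eef_pos: [510.9, 180.8, 169.1]
eef_rot: [-0.174, 0.824, 0.418, 0.341]
force: [-0.1, 0.6, 0.3]
opening: 85.5
finger_force: 0.0
```

```bash
python3 - <<'E'
from h import *
G=np.array([565.4,255.7,76]);O=ori(54,45);z=O.as_matrix()[:,2]
p,r,s=cur();print(p.round(1),s['qpos'].round(2),np.round((r.inv()*O).as_rotvec(degrees=True),1),s['clock'])
plan((G-z*60,O),(G+z*11,O))
w=snap('wrist');C=wcloud(w).reshape(-1,3);q=C[(abs(C[:,0]-564)<35)&(abs(C[:,1]-256)<35)&(C[:,2]>50)&(C[:,2]<98)]
A=np.c_[2*q[:,:2],np.ones(len(q))];x=np.linalg.lstsq(A,(q[:,:2]**2).sum(1),rcond=None)[0];print(len(q),x[:2],np.sqrt(x[2]+x[:2]@x[:2]))
E
```

```text
[510.9 180.8 169.1] [-0.02  0.21  2.21  1.3   0.65 -0.45] [ 0.1  0.  -0.2] 3.5333
[-0.03, -0.0, 7.13, 0.07, 0.03, -0.16] to [540. 221. 118.]
--
[-0.0, -0.0, 7.1, -0.0, 0.0, 0.0] to [570. 262.  68.]
--
1488 [565.5888173 255.6481611] 21.67439645226389
```

Call:
apply_moves:
  rows:
    - [0,0,3,0,0,0,1]
    - [0,0,6.5,0,0,0,1]
    - [0,0,10,0,0,0,1]
    - [0,0,12.5,0,0,0,1]
    - [0,0,14.2,0,0,0,1]

```text
clock: 4.0
eef_pos: [568.5, 263.9, 66.8]
eef_rot: [-0.174, 0.824, 0.419, 0.339]
force: [0.5, -0.0, 0.7]
opening: 85.5
finger_force: 0.0
```

Call:
apply_moves:
  rows:
    - [0,0,0,0,0,0,0.6]
    - [0,0,0,0,0,0,0.5]
    - [0,0,0,0,0,0,0.4]
    - [0,0,0,0,0,0,0.3]
    - [0,0,0,0,0,0,0.3]
  newtons: 50

```text
clock: 4.42
eef_pos: [569.4, 262.1, 69.9]
eef_rot: [-0.174, 0.823, 0.419, 0.341]
force: [-0.3, -0.9, 2.9]
opening: 43.1
finger_force: 50.5
```

Call:
apply_moves:
  rows:
    - [0,0,0,0,0,0,0.3]
    - [0,0,0,0,0,0,0.3]
    - [0,0,0,0,0,0,0.3]
    - [0,0,0,0,0,0,0.3]

```text
clock: 4.75
eef_pos: [569.7, 262.4, 69.9]
eef_rot: [-0.174, 0.823, 0.419, 0.342]
force: [-3.6, -3.2, 7.3]
opening: 42.8
finger_force: 51.0
```

```bash
python3 - <<'E'
from h import *
p,r,s=cur();print(p.round(1),s['qpos'].round(2),robot.tips_ahead,s['opening'],s['finger_force'],s['force'])
snap('wrist','w3.png')
E
```

```text
[569.7 262.4  69.9] [ 0.16  0.47  2.17  1.77  0.53 -0.84] 8.0 42.76772073604596 51.013614535331726 [-3.58339027 -3.18278412  7.25825609]
```

View pics/w3.png

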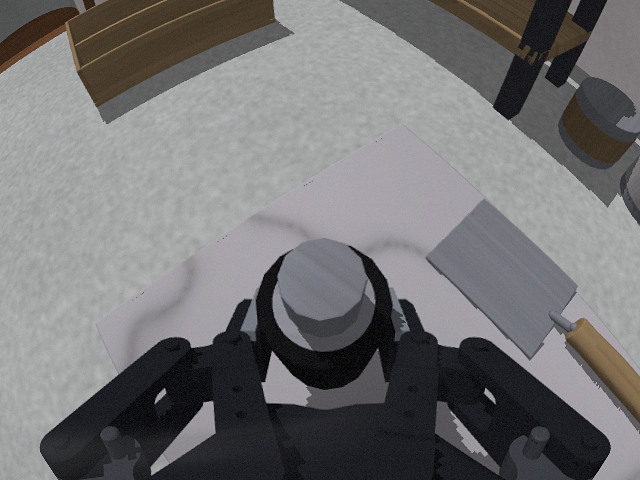

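The grasp is good: the roller is centred between the pads (top journal at about (322,275)), opening 43 mm, 51 N. Next I lift and plan the carry.

```bash
cat > c.py <<'E'
from h import *
import json,os
def saddle(c0=(582,-177),yaw=-3.5):
    return np.array([*c0,100.]), R.from_euler('zy',[yaw,-25],degrees=True)
if not os.path.exists('grip.json'):
    p,r,_=cur(); json.dump([r.inv().apply(np.array([565.5,255.7,73])-p).tolist(),r.inv().apply([0,0,1]).tolist()],open('grip.json','w'))
ct,at=map(np.array,json.load(open('grip.json')))
def pose(off,**kw):
    """tool pose putting roller centre at saddle offset off (saddle axes)"""
    o,S=saddle(**kw); sx,sy,sz=S.as_matrix().T
    yt=np.array([0,1,0])-at*at[1]; yt/=np.linalg.norm(yt)
    A=np.stack([at,yt,np.cross(at,yt)],1);B=np.stack([sx,-sy,np.cross(sx,-sy)],1)
    Q=R.from_matrix(B@A.T); return o+S.apply(off)-Q.apply(ct),Q
E
python3 - <<'E'
from c import *
from k import ik
p,r,s=cur();print(ct,at)
T=pose([0,0,60]);print(T[0],T[1].as_matrix()[:,2])
L=p+[0,0,170]
plan((L,r),T)
d=(r.inv()*T[1]).as_rotvec();q=s['qpos']
for f in np.linspace(0,1,6):
    q,c=ik(L+(T[0]-L)*f,r*R.from_rotvec(d*f),q);print(q.round(2),round(c,4))
E
```

```text
[-3.42260891  0.52600118 -7.7506791 ] [ 7.08329248e-01 -1.10877466e-04 -7.05882188e-01]
[ 557.25716819 -176.28864774  145.94160683] [-0.33919606  0.0431712  -0.93972458]
[12.04, -0.0, -12.0, 0.0, 0.0, 0.0] to [570. 262. 240.]
--
[-10.75, 8.25, -6.34, -3.9, -19.53, 19.65] to [566. 116. 209.]
[-8.71, 11.96, -2.26, -3.9, -19.53, 19.65] to [561. -30. 177.]
[-4.35, 14.29, 0.92, -3.9, -19.53, 19.65] to [ 557. -176.  146.]
--
[ 0.15  0.2   1.99  1.05  0.62 -0.01] 0.0
[0.05 0.2  1.91 0.66 0.74 0.46] 0.0
[-0.03  0.24  1.81  0.4   0.91  0.79] 0.0
[-0.12  0.33  1.7   0.21  1.1   1.03] 0.0
[-0.2   0.44  1.56  0.07  1.3   1.21] 0.0
[-0.28  0.57  1.4  -0.05  1.51  1.36] 0.0
```

Call:
apply_moves:
  rows:
    - [1.5,0,-1.5,0,0,0,0.3]
    - [4.5,0,-4.5,0,0,0,0.3]
    - [7.5,0,-7.5,0,0,0,0.3]
    - [10.3,0,-10.3,0,0,0,0.3]
    - [12,0,-12,0,0,0,0.3]

```text
clock: 5.22
eef_pos: [568.0, 261.7, 236.1]
eef_rot: [-0.174, 0.824, 0.42, 0.338]
force: [0.4, 1.0, -3.0]
opening: 42.6
finger_force: 51.8
```

```bash
python3 - <<'E'
from c import *
p,r,s=cur();print(p,s['qpos'].round(2),s['opening'],s['finger_force'],s['force'])
plan(pose([0,0,90]))
E
```

```text
[567.97566954 261.68137596 236.08703449] [0.16 0.21 1.98 1.04 0.61 0.01] 42.556443365568306 51.84131741523743 [ 0.43753412  1.04407463 -2.98952029]
[-10.18, 7.95, -7.16, -3.88, -19.38, 19.64] to [560. 116. 215.]
[-8.56, 11.59, -3.25, -3.88, -19.38, 19.64] to [552. -30. 194.]
[-4.66, 14.01, -0.08, -3.88, -19.38, 19.64] to [ 545. -176.  173.]
--
```

Call:
apply_moves:
  rows:
    - [-2,1.6,-1.4,-0.8,-3.9,3.9,0.3]
    - [-4,3.2,-2.9,-1.6,-7.8,7.9,0.3]
    - [-6.1,4.8,-4.3,-2.3,-11.6,11.8,0.3]
    - [-8.1,6.4,-5.7,-3.1,-15.5,15.7,0.3]
    - [-10.2,8,-7.2,-3.9,-19.4,19.6,0.3]

```text
clock: 5.63
eef_pos: [560.7, 114.3, 214.9]
eef_rot: [-0.128, 0.934, 0.284, 0.175]
force: [0.4, 0.6, -3.0]
opening: 42.8
finger_force: 52.0
```

Call:
apply_moves:
  rows:
    - [-1.7,2.3,-0.6,-0.8,-3.9,3.9,0.3]
    - [-3.4,4.6,-1.3,-1.6,-7.8,7.9,0.3]
    - [-5.2,7,-2,-2.3,-11.6,11.8,0.3]
    - [-6.9,9.3,-2.6,-3.1,-15.5,15.7,0.3]
    - [-8.6,11.6,-3.2,-3.9,-19.4,19.6,0.3]

```text
clock: 6.05
eef_pos: [553.5, -31.7, 193.3]
eef_rot: [-0.075, 0.988, 0.133, 0.001]
force: [0.3, 1.2, -2.7]
opening: 42.6
finger_force: 51.9
```

Call:
apply_moves:
  rows:
    - [-1.2,3.5,0,-0.8,-3.9,3.9,0.3]
    - [-2.3,7,0,-1.6,-7.8,7.9,0.3]
    - [-3.3,10,-0.1,-2.3,-11.6,11.8,0.3]
    - [-4.2,12.5,-0.1,-3.1,-15.5,15.7,0.3]
    - [-4.7,14,-0.1,-3.9,-19.4,19.6,0.3]

```text
clock: 6.47
eef_pos: [545.8, -179.0, 171.7]
eef_rot: [-0.017, 0.984, -0.027, -0.173]
force: [-0.2, 0.4, -3.2]
opening: 43.0
finger_force: 51.9
```

```bash
python3 - <<'E'
from c import *
import pickle
p,r,s=cur();print(p,s['qpos'].round(2),s['opening'],s['finger_force'],s['force'])
plan(pose([0,0,90]))
w=snap('wrist','w4.png');S=snap('side','s4.png');T=snap('top')
pickle.dump((w,S,T),open('p4.pkl','wb'))
I=np.zeros((480,800,3),np.uint8)
I[:360,:480]=cv2.resize(w['image'],(480,360)); I[:300,480:]=cv2.resize(S['image'][160:270,270:387],(320,300));
cv2.imwrite('pics/c4.png',I[:,:,::-1])
# roller dark points from side and top clouds near expected, in saddle frame
o,Q=saddle()
for n,C in(('side',cloud(S)),('top',cloud(T)),('w',wcloud(w))):
    l=Q.inv().apply(C.reshape(-1,3)-o).reshape(C.shape)
    hv=w['image'] if n=='w' else (S if n=='side' else T)['image']
    m=(abs(l[...,0])<34)&(abs(l[...,1])<26)&(l[...,2]>60)&(l[...,2]<125)
    q=l[m]
    if len(q):print(n,len(q),q.min(0).round(1),q.max(0).round(1),np.median(q,0).round(1))
E
```

```text
[ 545.80101505 -179.02187866  171.7218432 ] [-0.3   0.54  1.43 -0.06  1.52  1.33] 42.99633250045346 51.925615668296814 [-0.2351249   0.43148996 -3.21221253]
[-0.18, -0.27, -0.08, 0.03, -0.02, -0.19] to [ 545. -176.  173.]
--
side 411 [-34.  -26.   69.3] [ 34.   26.  124.6] [ -8.3   9.8 103.4]
w 3296 [-33.2 -26.   69.8] [ 34.  26. 110.] [ 19.5   2.1 102.3]
```

View pics/c4.png

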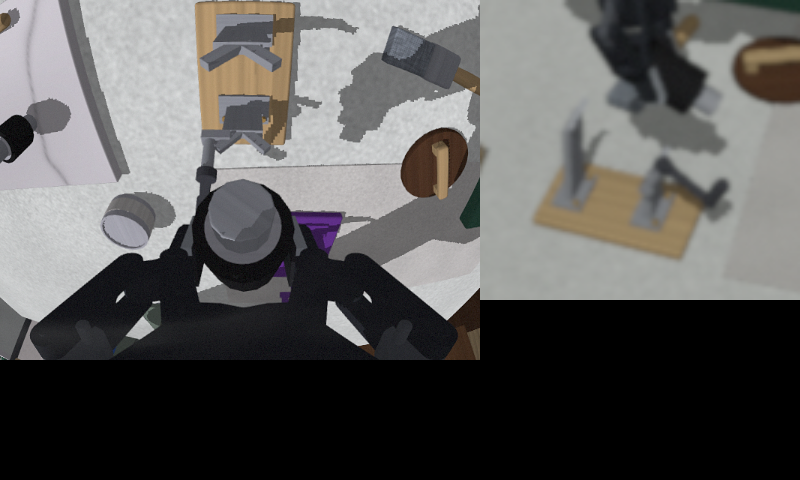

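The wrist view shows the roller held in line with the rest, its end at about (243,215) in the composite. Both Vs are visible at (241,50) and (240,135). I'll measure the offsets between them from this one picture.

```bash
cat > v.py <<'E'
from c import *
import pickle,sys
def vs(C):
    o,Q=saddle(); l=Q.inv().apply(C.reshape(-1,3)-o)
    for nm,s in(('hi',1),('lo',-1)):
        q=l[(abs(l[:,0]-44*s)<9)&(abs(l[:,1])<30)&(l[:,2]>-14)&(l[:,2]<9)]
        if nm=='lo': q=q[q[:,1]<23.5]
        e=[(q[(q[:,1]*g>4)]) for g in(1,-1)]
        # cheek inner line: z=|y-y0|-17 ; lowest z profile on each side
        f=[np.median((g*q_[:,1]-q_[:,2])) for g,q_ in zip((1,-1),e) if len(q_)]
        print(nm,len(q),'x',np.percentile(q[:,0],[2,50,98]).round(1),'y',np.percentile(q[:,1],[1,99]).round(1),'z',np.percentile(q[:,2],[2,99]).round(1))
    return l
if __name__=='__main__':
    w,S,T=pickle.load(open('p4.pkl','rb'))
    l=vs(wcloud(w))
    q=l[(l[:,0]>25)&(l[:,0]<70)&(abs(l[:,1])<30)&(l[:,2]>50)&(l[:,2]<130)]
    e=q[q[:,0]>np.percentile(q[:,0],97)-4];print('end',np.percentile(q[:,0],[90,97,99]).round(1),'y',np.percentile(e[:,1],[1,99]),'z',np.percentile(e[:,2],[1,99]))
    ls=Q=None
    o,Q=saddle()
    for n,I in(('side',S),('top',T)):
        L=Q.inv().apply(cloud(I).reshape(-1,3)-o); g=I['image'].reshape(-1,3).astype(int)
        b=L[(abs(L[:,0])<75)&(abs(L[:,1])<30)&(L[:,2]>55)&(L[:,2]<125)&(g.mean(1)>80)]
        if len(b):print(n,'bright',len(b),b.min(0).round(1),b.max(0).round(1))
    p,r,s=cur();print('expected centre',Q.inv().apply(p+r.apply(ct)-o),'axis',Q.inv().apply(r.apply(at)))
E
python3 v.py
```

```text
hi 1809 x [41.9 47.  48.4] y [-23.1  22.1] z [-13.7   0.5]
lo 1152 x [-46.  -40.5 -37. ] y [-23.   23.2] z [-13.7   6.9]
end [62.5 66.5 68.3] y [-26.07872245  21.5705363 ] z [120.85000268 129.90096815]
side bright 138 [-55.4 -27.9  69.3] [ 11.   27.9 110.1]
expected centre [ 0.86020067 -0.18275098 86.86503824] axis [ 9.99996909e-01 -1.01865724e-05  2.48630302e-03]
```

```bash
python3 - <<'E'
from c import *
import pickle
w,S,T=pickle.load(open('p4.pkl','rb')); C=wcloud(w);o,Q=saddle();l=Q.inv().apply(C.reshape(-1,3)-o)
g=w['image'].reshape(-1,3).astype(int).mean(1)
v,u=np.divmod(np.arange(640*480),640)
m=(u>260)&(u<390)&(v>230)&(v<345)&(g>70)
q=l[m];q=q[(abs(q[:,0])<90)&(abs(q[:,1])<40)&(q[:,2]>50)]
print(len(q),q.min(0),q.max(0))
h,e=np.histogram(q[:,0],np.arange(30,75,3));print(h,e)
f=q[abs(q[:,0]-np.percentile(q[:,0],85))<3];print(len(f),np.percentile(f,[1,50,99],axis=0).round(1))
E
```

```text
8709 [ 33.68973642 -22.34887583  68.22724665] [ 57.75450004  14.06879345 100.81634898]
[   0  583 1459  144  164  176  203  212 5728   40    0    0    0    0] [30 33 36 39 42 45 48 51 54 57 60 63 66 69 72]
5855 [[ 53.8 -12.3  76.1]
 [ 55.5  -1.6  87.7]
 [ 56.9   9.4  98.1]]
```

The roller's end face measures x 55.5, y -1.5, z 87, which agrees with the expected position to about 1 mm. The Vs are centred near y = -0.3. I'll descend now.

```bash
python3 - <<'E'
from c import *
plan(pose([1,1,25]),pose([1,1,8]),pose([1,1,0]),pose([1,1,-2]))
E
```

```text
[4.36, -0.09, 4.38, -0.14, -0.14, 0.14] to [ 573. -175.  115.]
--
[1.2, -0.0, 1.2, 0.0, -0.0, -0.0] to [ 580. -175.   99.]
--
[0.56, 0.0, 0.57, 0.0, 0.0, 0.0] to [ 584. -175.   92.]
--
[0.14, 0.0, 0.14, 0.0, 0.0, 0.0] to [ 584. -175.   90.]
--
```

Call:
apply_moves:
  rows:
    - [0.9,0,0.9,0,0,0,0.3]
    - [2,0,2,0,0,0,0.3]
    - [3.1,-0.1,3.1,0,0,0,0.3]
    - [4,-0.1,4,0,0,0,0.3]
    - [4.4,-0.1,4.4,-0.1,-0.1,0.1,0.3]

```text
clock: 7.03
eef_pos: [573.2, -173.8, 113.7]
eef_rot: [-0.017, 0.985, -0.024, -0.173]
force: [-0.2, -0.7, -3.7]
opening: 42.8
finger_force: 51.9
```

Call:
apply_moves:
  rows:
    - [0.3,0,0.3,0,0,0,0.3]
    - [0.6,0,0.6,0,0,0,0.3]
    - [0.8,0,0.8,0,0,0,0.3]
    - [1,0,1,0,0,0,0.3]
    - [1.1,0,1.1,0,0,0,0.3]

```text
clock: 7.45
eef_pos: [580.2, -174.9, 102.4]
eef_rot: [-0.017, 0.985, -0.024, -0.171]
force: [0.8, 0.4, -2.9]
opening: 42.9
finger_force: 51.8
```

```bash
python3 - <<'E'
from c import *
p,r,s=cur();o,Q=saddle();print('centre',Q.inv().apply(p+r.apply(ct)-o),s['force'],s['opening'])
plan(pose([1,1,0]))
S=snap('side');w=snap('wrist')
I=np.zeros((480,800,3),np.uint8)
I[:,:440]=w['image'][:,100:540]; I[:308,440:]=cv2.resize(S['image'][170:270,280:397],(360,308),interpolation=2)
cv2.imwrite('pics/c5.png',I[:,:,::-1])
E
```

```text
centre [ 2.30359951  1.56076751 10.85036149] [ 0.79810142  0.37842843 -2.8858296 ] 42.90239435837444
[0.67, 0.06, 0.86, 0.07, -0.18, 0.06] to [ 584. -175.   92.]
--
```

View pics/c5.png

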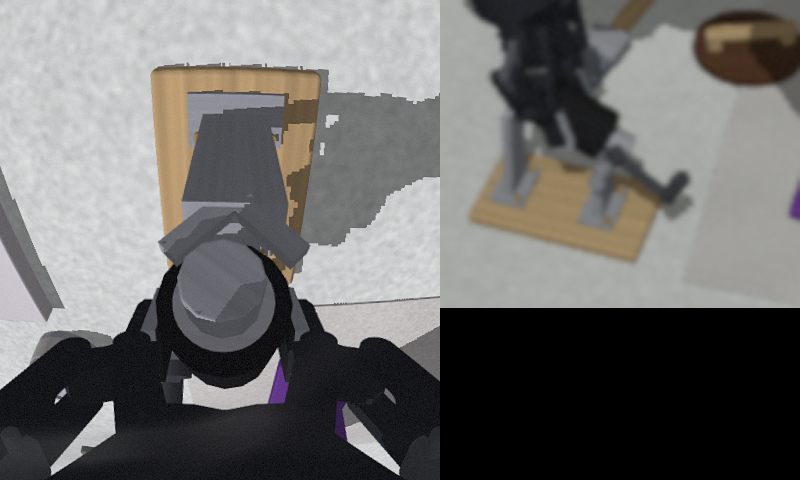

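The journals are just above the Vs, nothing is touching yet, and the keeper is clear. A quick cloud check for lateral centring: the V tips are at columns 160 and 310, the roller at 223.

```bash
python3 - <<'E'
from c import *
w=snap('wrist'); C=wcloud(w);o,Q=saddle();l=Q.inv().apply(C.reshape(-1,3)-o)
g=w['image'].reshape(-1,3).astype(int).mean(1);v,u=np.divmod(np.arange(640*480),640)
m=(u>262)&(u<385)&(v>235)&(v<350)&(g>70);q=l[m]
f=q[abs(q[:,0]-56.5)<3.5];f=f[(f[:,2]>-8)];print('face',len(f),np.percentile(f,[1,50,99],axis=0).round(1))
h=l[(abs(l[:,0]-45)<9)&(abs(l[:,1])<32)&(l[:,2]>-20)&(l[:,2]<9)&(u>250)&(u<415)&(v>195)&(v<290)]
for a in(1,-1):
    k=h[h[:,1]*a>14];print('cheek',a,len(k),np.percentile(k,[1,50,99],axis=0).round(1).tolist())
p,r,s=cur();print(Q.inv().apply(p+r.apply(ct)-o))
E
```

```text
face 5959 [[54.1 -7.9 -1. ]
 [57.   2.9 10.8]
 [58.4 13.8 21.1]]
cheek 1 1245 [[36.1, 14.0, -19.4], [47.0, 17.5, -4.2], [49.1, 22.4, 5.7]]
cheek -1 1418 [[36.3, -23.2, -19.4], [47.4, -16.8, -4.7], [49.3, -14.1, 5.6]]
[ 2.23005052  1.50902452 11.09843675]
```

```bash
python3 - <<'E'
from c import *
plan(pose([1.2,-1.3,4]),pose([1.2,-1.3,-1]),pose([1.2,-1.3,-3]))
E
```

```text
[0.42, 0.28, 0.58, 0.07, -0.17, 0.06] to [ 582. -178.   96.]
--
[0.35, -0.0, 0.35, -0.0, 0.0, -0.0] to [ 584. -178.   91.]
--
[0.14, 0.0, 0.14, 0.0, 0.0, 0.0] to [ 585. -178.   89.]
--
```

Call:
apply_moves:
  rows:
    - [0.1,0.2,0.15,0,0,0,0.3]
    - [0.2,0.3,0.3,0,0,0,0.3]
    - [0.3,0.3,0.4,0,0,0,0.3]
    - [0.4,0.3,0.5,0,0,0,0.3]
    - [0.45,0.3,0.6,0,0,0,0.3]

```text
clock: 8.02
eef_pos: [582.1, -177.8, 94.9]
eef_rot: [-0.017, 0.985, -0.024, -0.171]
force: [-0.4, -0.1, -3.6]
opening: 42.9
finger_force: 51.8
```

Call:
apply_moves:
  rows:
    - [0.05,0,0.05,0,0,0,0.3]
    - [0.1,0,0.1,0,0,0,0.3]
    - [0.15,0,0.15,0,0,0,0.3]
    - [0.2,0,0.2,0,0,0,0.3]
    - [0.2,0,0.2,0,0,0,0.3]

```text
clock: 8.43
eef_pos: [582.9, -177.6, 93.2]
eef_rot: [-0.017, 0.985, -0.025, -0.172]
force: [-1.5, 1.3, 1.7]
opening: 42.6
finger_force: 52.2
```

```bash
python3 - <<'E'
from c import *
p,r,s=cur();o,Q=saddle();print('centre',Q.inv().apply(p+r.apply(ct)-o),s['force'],s['wrist_torque'],s['finger_force'])
E
```

```text
centre [ 0.98483323 -1.27506565  1.33510788] [-1.48826416  1.2675112   1.73834441] [ 0.12814237  0.24974151 -0.07582612] 52.16674447059631
```

Call:
apply_moves:
  rows:
    - [0.05,0,0.05,0,0,0,0.3]
    - [0.1,0,0.1,0,0,0,0.3]
    - [0.1,0,0.1,0,0,0,0.3]

```text
clock: 8.68
eef_pos: [583.0, -177.6, 93.0]
eef_rot: [-0.017, 0.985, -0.025, -0.172]
force: [-4.6, 0.6, 7.9]
opening: 42.8
finger_force: 52.6
```

```bash
python3 - <<'E'
from c import *
p,r,s=cur();o,Q=saddle();print('centre',Q.inv().apply(p+r.apply(ct)-o),s['force'],s['wrist_torque'],s['finger_force'])
w=snap('wrist'); C=wcloud(w);l=Q.inv().apply(C.reshape(-1,3)-o)
g=w['image'].reshape(-1,3).astype(int).mean(1);v,u=np.divmod(np.arange(640*480),640)
m=(u>262)&(u<385)&(v>235)&(v<350)&(g>70);q=l[m]
f=q[abs(q[:,0]-56.5)<3.5];f=f[(f[:,2]>-15)];print('face',len(f),np.percentile(f,[1,50,99],axis=0).round(1).tolist())
E
```

```text
centre [ 0.97963367 -1.29252774  1.13396843] [-4.59308589  0.61681604  7.89942748] [ 0.26023239  0.87155278 -0.14674843] 52.62094795703888
face 5896 [[53.9, -10.8, -11.1], [55.8, 0.0, 0.6], [57.2, 11.0, 11.0]]
```

The roller is seated: the face centre is at y 0, z 0, and the contact force is about 11 N along the saddle normal. I'll release gently.

Call:
apply_moves:
  rows:
    - [0,0,0,0,0,0,0.49]
    - [0,0,0,0,0,0,0.51]
    - [0,0,0,0,0,0,0.54]
    - [0,0,0,0,0,0,0.58]
    - [0,0,0,0,0,0,0.62]
  newtons: 20

```text
clock: 9.15
eef_pos: [584.3, -177.9, 91.2]
eef_rot: [-0.017, 0.985, -0.024, -0.171]
force: [0.2, -0.2, -0.8]
opening: 52.9
finger_force: 0.0
```

```bash
python3 - <<'E'
from c import *
p,r,s=cur();o,Q=saddle();print(s['force'],s['opening'],s['finger_force'])
w=snap('wrist'); C=wcloud(w);l=Q.inv().apply(C.reshape(-1,3)-o)
g=w['image'].reshape(-1,3).astype(int).mean(1);v,u=np.divmod(np.arange(640*480),640)
m=(u>262)&(u<385)&(v>235)&(v<350)&(g>70);q=l[m]
f=q[abs(q[:,0]-55)<5];f=f[(f[:,2]>-15)];print('face',len(f),np.percentile(f,[1,50,99],axis=0).round(1).tolist())
z=r.as_matrix()[:,2]
up=Q.apply([0,0,1])
plan((p-z*20+up*40,r))
E
```

```text
[ 0.15988627 -0.1640096  -0.81787243] 52.94539161888666 0.0
face 6094 [[51.2, -11.4, -11.1], [55.5, -0.5, 0.6], [56.9, 10.3, 11.1]]
[-2.81, 0.0, -4.85, -0.0, 0.02, 0.0] to [ 574. -179.  146.]
--
```

The roller is released and rests in both Vs. Now I retreat along the slope normal, then plan the keeper grasp.

Call:
apply_moves:
  rows:
    - [-0.7,0,-0.7,0,0,0,0.62]
    - [-2,0,-2,0,0,0,0.62]
    - [-3.5,0,-3.5,0,0,0,0.62]
    - [-5.2,0,-5.2,0,0,0,0.62]
    - [-7,0,-7,0,0,0,0.62]

```text
clock: 9.62
eef_pos: [540.9, -177.7, 181.7]
eef_rot: [-0.017, 0.985, -0.024, -0.172]
force: [-0.1, -0.4, 0.3]
opening: 52.9
finger_force: 0.0
```

```bash
cat >> c.py <<'E'
def kpose(th,h=0,tipz=28,rad=52,extra=None):
    """tool pose with fingertips astride the knob at keeper angle th, tips at saddle z tipz+h, closing line tangential"""
    o,S=saddle(); pt=np.array([-44-rad*np.cos(th),27-rad*np.sin(th),tipz+h+8.])
    if extra is not None: pt=pt+extra
    y=np.array([np.sin(th),-np.cos(th),0]);z=np.array([0,0,-1.])
    return o+S.apply(pt), S*R.from_matrix(np.stack([np.cross(y,z),y,z],1))
E
python3 - <<'E'
from c import *
from k import ik
w=snap('wrist');S=snap('side');T=snap('top');o,Q=saddle()
import pickle;pickle.dump((w,S,T),open('p6.pkl','wb'))
for n,C in(('w',wcloud(w)),('side',cloud(S)),('top',cloud(T))):
    l=Q.inv().apply(C.reshape(-1,3)-o)
    q=l[(l[:,0]>-120)&(l[:,0]<-75)&(l[:,1]>-10)&(l[:,1]<60)&(l[:,2]>27)&(l[:,2]<56)]
    if len(q):print(n,'knob',len(q),np.percentile(q,[2,50,98],axis=0).round(1).tolist())
    q=l[(abs(l[:,0])<58)&(abs(l[:,1])<24)&(l[:,2]>5)&(l[:,2]<30)]
    if len(q):print(n,'roller',len(q),np.percentile(q,[2,50,98],axis=0).round(1).tolist())
p,r,s=cur();print(p,s['qpos'].round(2)); q=s['qpos']
for a in((-.13,70),(-.13,0),(.3,0),(.8,0),(1.2,0),(1.6,0)):
    q,c=ik(*kpose(*a),q);print(a,q.round(2),round(c,4))
plan(kpose(-.13,70))
E
```

```text
w knob 655 [[-96.8, 28.9, 27.5], [-89.2, 34.8, 39.3], [-87.0, 42.1, 48.7]]
w roller 10598 [[-39.8, -19.4, 5.8], [22.4, 0.1, 16.3], [55.4, 20.4, 21.7]]
side knob 61 [[-102.1, 31.0, 27.4], [-95.1, 40.3, 42.2], [-85.0, 44.0, 50.7]]
side roller 481 [[-50.0, -12.5, 5.6], [1.3, 9.3, 17.2], [50.4, 22.7, 25.7]]
[ 542.06989966 -178.08491623  183.175274  ] [-0.3   0.52  1.43 -0.06  1.53  1.33]
(-0.13, 70) [-0.42  0.08  2.18  0.37  0.51  1.05] 0.0
(-0.13, 0) [-0.39  0.22  2.21  0.5   0.34  0.93] 0.0
(0.3, 0) [-0.44  0.23  2.2   0.54  0.36  0.42] 0.0
(0.8, 0) [-0.48  0.25  2.15  0.53  0.4  -0.11] 0.0
(1.2, 0) [-0.49  0.26  2.11  0.5   0.43 -0.48] 0.0
(1.6, 0) [-0.48  0.27  2.06  0.46  0.46 -0.83] 0.0
[-3.86, -1.75, 2.82, 1.5, 22.2, 3.57] to [ 497. -158.  170.]
[-4.74, -1.43, 1.17, 1.5, 22.2, 3.57] to [ 453. -137.  157.]
--
```

The keeper knob is at saddle (-95, 35.5), which means an angle of about -0.16. The IK is comfortable throughout. I'll approach and pinch the knob.

Call:
apply_moves:
  rows:
    - [-1,-0.4,0.5,0.3,4.4,0.7,0.6]
    - [-2,-0.9,1.2,0.6,8.9,1.4,0.6]
    - [-3,-1.4,2,0.9,13.3,2.1,0.6]
    - [-3.5,-1.6,2.4,1.2,17.8,2.8,0.6]
    - [-3.9,-1.8,2.8,1.5,22.2,3.6,0.6]

```text
clock: 10.18
eef_pos: [495.7, -156.5, 167.3]
eef_rot: [-0.02, 0.998, -0.061, 0.022]
force: [0.2, 0.4, 0.0]
opening: 51.4
finger_force: 0.0
```

Call:
apply_moves:
  rows:
    - [-1,-0.3,0.2,0.3,4.4,0.7,0.6]
    - [-2,-0.6,0.4,0.6,8.9,1.4,0.6]
    - [-3,-0.9,0.6,0.9,13.3,2.1,0.6]
    - [-4,-1.2,0.9,1.2,17.8,2.8,0.6]
    - [-4.7,-1.4,1.2,1.5,22.2,3.6,0.6]

```text
clock: 10.6
eef_pos: [450.8, -136.5, 154.1]
eef_rot: [-0.021, 0.972, -0.094, 0.214]
force: [0.7, 0.8, -0.0]
opening: 51.1
finger_force: 0.0
```

```bash
python3 - <<'E'
from c import *
p,r,s=cur();o,Q=saddle();print(p,s['qpos'].round(2),s['opening'])
w=snap('wrist','w7.png');l=Q.inv().apply(wcloud(w).reshape(-1,3)-o)
q=l[(l[:,0]>-115)&(l[:,0]<-84)&(l[:,1]>10)&(l[:,1]<60)&(l[:,2]>30)&(l[:,2]<56)]
if len(q):print('knob',len(q),np.percentile(q,[2,50,98],axis=0).round(1).tolist())
print('tcp saddle',Q.inv().apply(p-o))
plan(kpose(-.16,0,27))
E
```

```text
[ 450.81104027 -136.54181623  154.12162135] [-0.44  0.09  2.2   0.39  0.48  1.01] 51.1134901900419
knob 653 [[-99.9, 29.6, 31.2], [-92.0, 35.9, 47.7], [-87.8, 42.6, 49.4]]
tcp saddle [-98.31559768  34.5205479  104.493697  ]
[1.05, 0.02, 6.87, -0.12, 0.59, 1.52] to [ 483. -136.   92.]
--
```

View pics/w7.png

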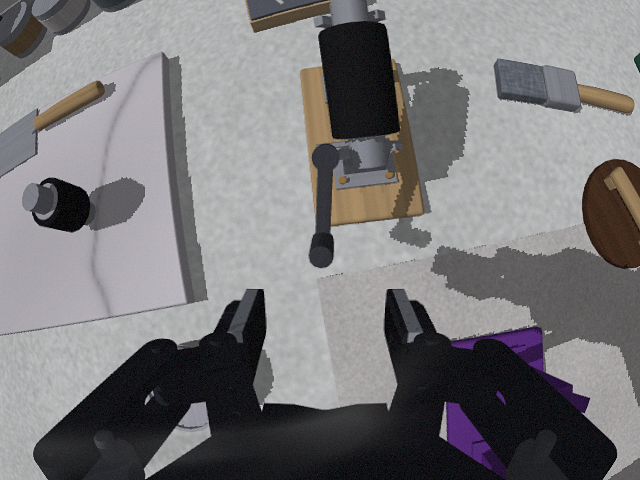

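The wrist view shows the roller in both notches (360,80), with the keeper hub at (325,157) and the knob at (320,247), centred between the fingers. I'll go down and pinch.

Call:
apply_moves:
  rows:
    - [0.3,0,1.5,0,0.2,0.3,0.6]
    - [0.6,0,3.2,0,0.4,0.8,0.6]
    - [0.8,0,4.8,0,0.5,1.2,0.6]
    - [1,0,6.1,0,0.6,1.5,0.6]
    - [1,0,6.9,0,0.6,1.5,0.6]

```text
clock: 11.07
eef_pos: [490.9, -138.7, 94.7]
eef_rot: [-0.024, 0.97, -0.106, 0.217]
force: [-0.0, 0.4, 0.3]
opening: 51.2
finger_force: 0.0
```

Call:
apply_moves:
  rows:
    - [0,0,0,0,0,0,0.5]
    - [0,0,0,0,0,0,0.35]
    - [0,0,0,0,0,0,0.25]
    - [0,0,0,0,0,0,0.15]
    - [0,0,0,0,0,0,0.1]
  newtons: 30

```text
clock: 11.48
eef_pos: [490.1, -138.8, 96.8]
eef_rot: [-0.023, 0.97, -0.106, 0.218]
force: [1.4, 2.2, -2.0]
opening: 12.4
finger_force: 29.2
```

```bash
cat > arc.py <<'E'
from c import *
import sys
def rows(ths,rad=52,tipz=27,grip=None):
    p,r,_=cur()
    for th in ths:
        P,Q=kpose(th,0,tipz,rad); print(round(float(th),2),np.round(np.r_[r.inv().apply(P-p)/10,(r.inv()*Q).as_rotvec(degrees=True)],2).tolist())
p,r,s=cur();o,Q=saddle();t=Q.inv().apply(p-o)
print('tcp saddle',t.round(1),'th',np.arctan2(27-t[1],-44-t[0]).round(3),'rad',np.hypot(t[0]+44,t[1]-27).round(1),s['opening'],s['finger_force'],s['force'].round(1),s['qpos'].round(2))
a=list(map(float,sys.argv[1:])); rows(np.linspace(*a[:2],6)[1:])
E
python3 arc.py -.16 .38
```

```text
tcp saddle [-86.9  33.   35.9] th -0.138 rad 43.3 12.396049543005365 29.17171597480774 [ 1.4  2.2 -2. ] [-0.4   0.24  2.22  0.55  0.32  0.89]
-0.05 [-0.84, 0.46, 0.09, 0.01, -0.36, -6.03]
0.06 [-0.76, 1.02, 0.09, 0.03, -0.36, -12.21]
0.16 [-0.61, 1.56, 0.09, 0.05, -0.36, -18.4]
0.27 [-0.4, 2.08, 0.09, 0.07, -0.36, -24.59]
0.38 [-0.14, 2.58, 0.09, 0.09, -0.36, -30.78]
```

The pinch is 8 mm off-centre along the arm, with the knob near the pad edge. I'll reopen, shift, and pinch again.

Call:
apply_moves:
  rows:
    - [0,0,0,0,0,0,0.3]
    - [0,0,0,0,0,0,0.35]
    - [-0.4,0,0.05,0,0,0,0.35]
    - [-0.8,0,0.1,0,0,0,0.35]
    - [-0.8,0,0.1,0,0,0,0.35]

```text
clock: 11.9
eef_pos: [481.9, -136.5, 91.3]
eef_rot: [-0.024, 0.97, -0.107, 0.217]
force: [-0.2, 0.4, 0.4]
opening: 29.6
finger_force: 0.0
```

Call:
apply_moves:
  rows:
    - [0,0,0,0,0,0,0.3]
    - [0,0,0,0,0,0,0.2]
    - [0,0,0,0,0,0,0.1]
    - [0,0,0,0,0,0,0.1]
    - [0,0,0,0,0,0,0.1]

```text
clock: 12.32
eef_pos: [483.3, -137.1, 92.1]
eef_rot: [-0.023, 0.97, -0.106, 0.218]
force: [-1.0, -0.3, 1.8]
opening: 12.7
finger_force: 29.2
```

```bash
python3 arc.py -.16 .38
```

```text
tcp saddle [-95.1  34.2  34.6] th -0.14 rad 51.6 12.733296854671158 29.19359654188156 [-1.  -0.3  1.8] [-0.4   0.24  2.24  0.59  0.3   0.86]
-0.05 [-0.02, 0.46, -0.04, 0.01, -0.33, -6.03]
0.06 [0.07, 1.01, -0.04, 0.03, -0.33, -12.22]
0.16 [0.22, 1.55, -0.04, 0.05, -0.33, -18.41]
0.27 [0.43, 2.07, -0.04, 0.06, -0.33, -24.6]
0.38 [0.69, 2.57, -0.04, 0.08, -0.32, -30.79]
```

Radius is 51.6 and the angle about -0.14, so the pinch is good. Now the swing.

Call:
apply_moves:
  rows:
    - [0,0.5,0,0,-0.1,-6,0.1]
    - [0.1,1,0,0,-0.2,-12,0.1]
    - [0.2,1.55,0,0,-0.3,-18.5,0.1]
    - [0.4,2.1,0,0,-0.3,-24.5,0.1]
    - [0.7,2.6,0,0,-0.3,-31,0.1]

```text
clock: 12.73
eef_pos: [484.9, -164.7, 93.4]
eef_rot: [0.037, 0.963, 0.159, 0.214]
force: [-3.9, -0.7, 7.8]
opening: 12.9
finger_force: 29.7
```

```bash
python3 arc.py .38 .92
```

```text
tcp saddle [-91.3   6.7  35.1] th 0.405 rad 51.5 12.939978346693458 29.672155380249023 [-3.9 -0.7  7.8] [-0.46  0.25  2.21  0.6   0.34  0.25]
0.49 [-0.02, 0.43, 0.01, 0.19, -0.07, -5.68]
0.6 [0.06, 0.99, 0.01, 0.19, -0.06, -11.87]
0.7 [0.21, 1.53, 0.01, 0.19, -0.05, -18.06]
0.81 [0.41, 2.05, 0.02, 0.2, -0.03, -24.25]
0.92 [0.67, 2.55, 0.02, 0.2, -0.02, -30.43]
```

Call:
apply_moves:
  rows:
    - [0,0.45,-0.05,0,0,-5.7,0.1]
    - [0.1,1,-0.05,0,0,-11.9,0.1]
    - [0.2,1.55,-0.05,0,0,-18,0.1]
    - [0.4,2.05,-0.05,0,0,-24.2,0.1]
    - [0.65,2.55,-0.05,0,0,-30.4,0.1]

```text
clock: 13.15
eef_pos: [498.5, -187.1, 100.5]
eef_rot: [0.092, 0.888, 0.405, 0.198]
force: [1.2, 1.0, 6.1]
opening: 12.8
finger_force: 29.6
```

```bash
python3 arc.py .92 1.46
```

```text
tcp saddle [-74.7 -14.7  35.7] th 0.935 rad 51.8 12.814569486142199 29.638071656227112 [1.2 1.  6.1] [-0.5   0.26  2.16  0.57  0.38 -0.28]
1.03 [0.01, 0.48, 0.07, 0.27, 0.01, -6.26]
1.14 [0.1, 1.03, 0.08, 0.27, 0.02, -12.45]
1.24 [0.25, 1.58, 0.08, 0.27, 0.04, -18.63]
1.35 [0.46, 2.1, 0.08, 0.27, 0.05, -24.82]
1.46 [0.72, 2.59, 0.08, 0.27, 0.07, -31.01]
```

Call:
apply_moves:
  rows:
    - [0,0.5,0,0,0,-6.3,0.1]
    - [0.1,1.05,0,0,0,-12.4,0.1]
    - [0.25,1.6,0,0,0,-18.6,0.1]
    - [0.45,2.1,0,0,0,-24.8,0.1]
    - [0.7,2.6,0,0,0,-31,0.1]

```text
clock: 13.57
eef_pos: [520.8, -198.8, 111.2]
eef_rot: [0.142, 0.747, 0.628, 0.166]
force: [-1.9, -1.5, 4.8]
opening: 12.8
finger_force: 29.4
```

```bash
python3 arc.py 1.46 1.64
```

```text
tcp saddle [-49.3 -24.9  36. ] th 1.469 rad 52.2 12.79037091967922 29.401954114437103 [-1.9 -1.5  4.8] [-0.5   0.28  2.09  0.51  0.42 -0.76]
1.5 [0.02, 0.14, 0.1, 0.28, 0.14, -2.08]
1.53 [0.03, 0.32, 0.1, 0.28, 0.15, -4.14]
1.57 [0.05, 0.51, 0.1, 0.28, 0.16, -6.2]
1.6 [0.07, 0.7, 0.1, 0.28, 0.16, -8.26]
1.64 [0.1, 0.88, 0.1, 0.27, 0.17, -10.33]
```

Call:
apply_moves:
  rows:
    - [0,0.15,0,0,0,-2,0.1]
    - [0,0.35,0,0,0,-4,0.1]
    - [0.05,0.5,0,0,0,-6,0.1]
    - [0.05,0.7,0,0,0,-6,0.1]
    - [0.05,0.8,0,0,0,-6,0.1]

```text
clock: 13.98
eef_pos: [526.5, -199.7, 113.6]
eef_rot: [0.149, 0.714, 0.665, 0.158]
force: [-7.4, -2.6, 6.8]
opening: 12.8
finger_force: 30.0
```

```bash
python3 arc.py 1.57 1.64
```

```text
tcp saddle [-43.1 -25.4  35.8] th 1.589 rad 52.4 12.839564044054566 30.037089586257935 [-7.4 -2.6  6.8] [-0.49  0.28  2.08  0.49  0.43 -0.83]
1.58 [0.04, -0.03, 0.08, 0.11, 0.18, -1.28]
1.6 [0.04, 0.05, 0.08, 0.11, 0.18, -2.09]
1.61 [0.04, 0.12, 0.08, 0.11, 0.18, -2.89]
1.63 [0.05, 0.19, 0.08, 0.11, 0.18, -3.69]
1.64 [0.05, 0.26, 0.08, 0.11, 0.18, -4.49]
```

Call:
apply_moves:
  rows:
    - [0,0.15,0,0,0,0,0.1]
    - [0,0.3,0,0,0,0,0.1]
    - [0,0.4,0,0,0,0,0.1]
    - [0,0.4,0,0,0,0,0.1]

```text
clock: 14.32
eef_pos: [526.9, -199.7, 113.7]
eef_rot: [0.147, 0.714, 0.666, 0.156]
force: [-15.9, -7.3, 9.4]
opening: 12.7
finger_force: 30.8
```

```bash
python3 arc.py 1.57 1.64 | head -1
```

```text
tcp saddle [-42.6 -25.3  35.7] th 1.597 rad 52.3 12.734303720108006 30.791877508163452 [-15.9  -7.3   9.4] [-0.49  0.29  2.07  0.48  0.44 -0.82]
```

The keeper is on its stop: the force rises with no further motion. I'll release and lift away.

Call:
apply_moves:
  rows:
    - [0,0,0,0,0,0,0.2]
    - [0,-0.2,0,0,0,0,0.28]
    - [0,-0.3,0,0,0,0,0.32]
    - [0,-0.3,0,0,0,0,0.32]

```text
clock: 14.65
eef_pos: [527.1, -198.7, 112.9]
eef_rot: [0.148, 0.715, 0.665, 0.158]
force: [-0.2, -0.0, 0.5]
opening: 27.4
finger_force: 0.0
```

```bash
python3 arc.py 1.57 1.64 | head -1
```

```text
tcp saddle [-42.9 -24.4  34.9] th 1.592 rad 51.4 27.40207664544403 0.0 [-0.2 -0.   0.5] [-0.49  0.29  2.07  0.49  0.44 -0.83]
```

Call:
apply_moves:
  rows:
    - [0,0,-1,0,0,0,0.32]
    - [0,0,-3,0,0,0,0.32]
    - [0,0,-6,0,0,0,0.32]
    - [0,0,-9,0,0,0,0.32]
    - [0,0,-12,0,0,0,0.32]

```text
clock: 15.07
eef_pos: [475.5, -198.5, 223.4]
eef_rot: [0.148, 0.715, 0.665, 0.158]
force: [0.6, -0.3, 0.7]
opening: 27.5
finger_force: 0.0
```

```bash
python3 - <<'E'
from c import *
w=snap('wrist');S=snap('side');T=snap('top')
o,Q=saddle()
for n,C in(('w',wcloud(w)),('side',cloud(S))):
    l=Q.inv().apply(C.reshape(-1,3)-o)
    for nm,b in(('knob',(-58,-30,-40,-16,30,54)),('roller',(-58,58,-24,24,4,28))):
        q=l[(l[:,0]>b[0])&(l[:,0]<b[1])&(l[:,1]>b[2])&(l[:,1]<b[3])&(l[:,2]>b[4])&(l[:,2]<b[5])]
        if len(q):print(n,nm,len(q),np.percentile(q,[2,50,98],axis=0).round(1).tolist())
I=np.zeros((480,800,3),np.uint8)
I[:360,:480]=cv2.resize(w['image'],(480,360)); I[:274,480:]=cv2.resize(S['image'][170:270,280:397],(320,274),interpolation=2)
I[280:480,480:]=cv2.resize(T['image'][150:350,120:440],(320,200))
cv2.imwrite('pics/c8.png',I[:,:,::-1])
E
```

```text
w knob 418 [[-49.6, -29.6, 32.1], [-43.2, -21.8, 49.3], [-37.1, -17.2, 51.0]]
w roller 6349 [[-50.5, -18.5, 5.9], [-5.0, 2.7, 18.3], [51.1, 20.8, 25.1]]
side knob 47 [[-51.5, -28.9, 30.5], [-44.8, -20.5, 44.9], [-38.8, -16.3, 53.3]]
side roller 513 [[-48.9, -15.9, 4.8], [-1.5, 9.5, 18.1], [50.3, 21.8, 27.1]]
```

View pics/c8.png

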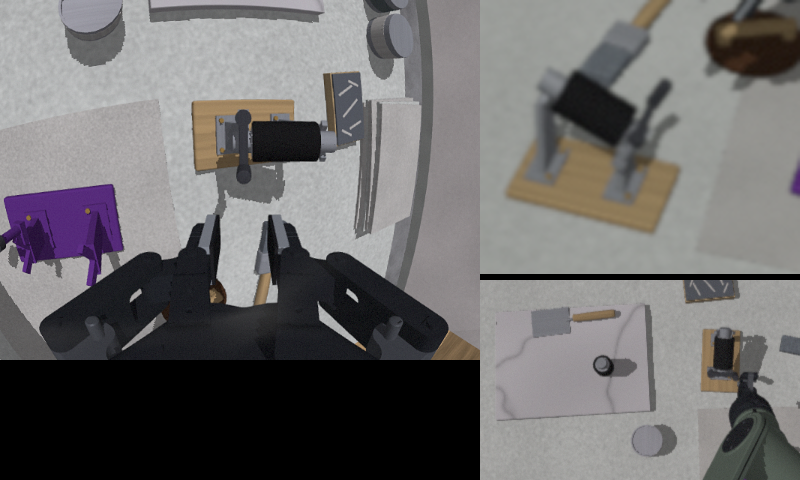

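The roller lies in both notches. The keeper lies square across the low journal (hub (243,118), knob (243,175), knob at saddle x ≈ -43.5), the arm is clear, and the bystanders shown are undisturbed. I'll hand in.

```bash
python3 -c "
from bench import robot
print(robot.finish_job())"
```

```text
the job is handed in; nothing more can be done
None
```

The long roller is lying in both V notches of the wooden rest, the keeper is swung across the lower end to its stop, and the job was handed in at about 15 s of the 58 s allowed; no verdict came back.

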